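# Set out the plate-staining station

## Task

First slide the tall glass plate up out of the slanted drying rack and stand it on the empty easel, centred and leaning on the back rest, lowering it onto the ledge rather than dropping it. Then stand the steel trough on the bench in front of the easel (the lip side), centred on the easel and parallel to its lip, leaving a gap of about 3 cm between lip and trough. Last, stand the wash bottle exactly midway between the two brown jars, and leave the short plates, the vacuum flask and the tissue box where they are.

Things in the scene. Friction and masses are not known exactly. Their poses are not given: they have to be found in the camera images.
- rack: White drying rack, fixed, base 185 x 140 x 10 mm. Three slots meet the base top (z 10) at x = -38, 0, 38 mm and lean 30 deg from vertical, tops towards its -x; each 11 mm wide between fins 60 mm long up the slope (tops 67 mm above the bench). Cheeks at the sides, 40 mm high, centre the plates in y. Origin: underside, on the middle slot's line; z up.
- tall_plate: Clear glass plate, 8 mm thick (own x), 110 mm wide (own y), 150 mm long (own z), in one of the rack's three slots, so leaning 30 to 34 degrees; it stands out 50 mm further than the two short plates. Origin: middle of its lower edge, in mid thickness; z points along the plate to its upper edge. About 0.33 kg.
- short_plate1: Clear glass plate like the tall one but 100 mm long, in another slot of the rack; it stays there. Origin: middle of the lower edge.
- short_plate2: Second short glass plate, 100 mm long, in the remaining slot; it stays there. Origin: middle of the lower edge.
- easel: Aluminium easel, fixed, base 12 mm thick, x -85 to 55, 130 wide (y). Front is +x: lip 20 mm high, x 46 to 55. Back rest, 85 mm long, top 86 mm above the bench, leans 30 deg from vertical towards -x; its face meets the ledge (base top) at x = 25. An 8 mm plate flat on the rest has its lower-edge centre at x 30, z 14 mm. Origin: underside, centred in y; z up.
- trough: Open rectangular stainless steel staining trough, 55 mm (own x) x 110 mm (own y) x 70 mm high, walls 4 mm, 0.3 kg. Origin: centre of its underside; z up.
- wash_bottle: White plastic wash bottle: round body 62 mm in diameter up to 105 mm height, shoulder to a neck at 122 mm, red cap 34 mm in diameter from 122 to 142 mm, above it a thin bent spout reaching 55 mm out along its own +x, highest point 161 mm. 0.3 kg. Origin: centre of its underside; z up.
- jar1: Brown glass reagent jar with black cap, 72 mm in diameter, 112 mm high, fixed. Its own y axis points to the other jar, whose axis stands 200 to 220 mm away. Origin: centre of its underside.
- jar2: The other brown jar, the same. Origin: centre of its underside.
- flask: Dark steel vacuum flask, 72 mm in diameter, 131 mm high, loose, a bystander beyond the jars. Origin: centre of its underside.
- tissues: Gold tissue box, 100 x 140 x 65 mm, loose, a bystander at the far side. Origin: centre of its underside.
Things that resemble listed ones, but are neither listed nor needed, are in the scene too. Leave any blue look-alike of the short_plate2 alone. Leave any purple look-alike of the tall_plate alone.

How it is judged:
By the outcome, as a careful person would: the job done as asked, in the order asked, and still so for the second after the job is handed in, with the robot touching nothing.
It also fails if it takes over 72 s, if anything falls off the work surface, if the arm or the gripper's body presses on something with over 40 N, if the wrist force passes 120 N, or if a joint passes its speed limit or range.

## Robot

A 6-joint arm with a two-finger parallel gripper is mounted at the origin on the work surface. World frame = base frame: x ahead of the robot, y to its left, z up, the work surface at z = 0. Lengths are in m, angles in rad, forces in N, time in s.
With the tool pointing down it reaches from about 0.325 to 1 m from the base axis. Payload 5.1 kg.
Tool frame: the origin (TCP) lies at the very end of the fingers, on their centre line; the grasp point (between the pads) lies 19 mm behind it; z points along the fingers, y is the line along which they close (so a half turn about z gives the same grasp; the last joint's range is limited). The gripper opens to 85 mm and grips with 20 to 120 N. Pads are 22 mm wide; open, the fingers measure 114 mm over their backs; the gripper's body (76 mm by 85 mm) begins 54 mm behind the grasp point. The pads swing forward as they close: fully open they stand 13 mm farther back than shut.
Start: joints at [1.046, 0.124, 1.65, -0, 1.367, -0.083], TCP at [0.278, 0.588, 0.231] pointing down, gripper open.
Joint ranges: [-2.61, 2.61], [-1.02, 2.33], [0.03, 2.71], [-1.35, 4.49], [0.32, 2.68], [-2.91, 2.91]. Speed limits (rad/s): [2.57, 2.57, 3.14, 3.14, 3.14, 3.14].

## Interface

Orientations are given as a unit quaternion [x, y, z, w].
In Python, from plant import bot gives the robot as it stands. Calls block until the motion is done:
- bot.goto(position, orientation): joint-space move of the TCP to a pose.
- bot.movel(position, rot=None, v=0.15): straight line of the TCP; rot=None keeps the orientation; v is the mean speed in m/s.
- bot.move_j(angles): joint-space move.
- bot.command_gripper(opening, grasp_force=None): finger opening in m; grasp_force is the grip in N (None keeps the last); returns when the fingers have stopped.
- bot.wait(seconds).
- bot.inverse_kinematics(position, orientation): joint angles nearest the present ones, or None.
- bot.read_camera(name): name is "scene" or "top" or "wrist"; returns the picture (384x512x3 uint8, blue, green, red); there is no depth.
- bot.calibration(name): a dict with "camera_matrix" (3x3 intrinsics, pixels), "T" (4x4, takes a point from camera to world coordinates). Camera axes: x right, y up, looking along -z (the intrinsics and any distortion apply to the point x, -y, -z); pixel columns grow to the right and rows downward; lengths in m; the calibration is good to about 2 mm. A picture is of the moment at which its call begins: read the wrist's pose just before it. calibration takes no time and is no camera call; for the wrist camera it gives the pose at the moment of the call.
A pose or a line that the arm cannot do raises bot.IKError and nothing moves.
- bot.sign_off(): hands the job in; it is judged then, once.
Readings, each from a call of its own:
- bot.get_time_s(): time.
- bot.get_qpos(): joint angles.
- bot.get_dq(): joint speeds.
- bot.get_joint_torque(): joint torques, N m.
- bot.get_position(): TCP position.
- bot.get_tool_rot(): TCP orientation.
- bot.get_contact_force(): force on the tool from outside, world axes, zero at the start.
- bot.get_ft_torque(): the same for the moment, N m.
- bot.get_opening(): finger opening in m.
- bot.get_grasp_force(): force on a finger pad.
Only numpy, scipy, OpenCV 4.12 (cv2) and the standard library are available. Lean on these libraries where they do the work, as an engineer would, in place of code of your own. Each camera call takes 0.05 s, during which the arm holds its last target. There are 200 camera calls.

## Working session

There is one attempt and no reset: what is moved stays moved. The work goes in short steps, each a Python script; the robot and the scene stay as the last script left them, time stands still between calls to the robot, and variables do not carry over. Pictures are saved under pics/ and viewed, at most 10 in all, crops included, and the job is handed in when it is done.

```bash
ls; mkdir -p pics; python3 - <<'E'
from plant import bot
import cv2, numpy as np
np.set_printoptions(precision=4,suppress=True)
for n in("scene","top"):
    cv2.imwrite(f"pics/{n}0.png",bot.read_camera(n)); c=bot.calibration(n); print(n,c)
print(bot.calibration("wrist"),bot.get_tool_rot(),bot.get_time_s())
E
```

```text
pics
scene {'camera_matrix': array([[432.7683,   0.    , 252.7939],
       [  0.    , 432.7683, 199.3201],
       [  0.    ,   0.    ,   1.    ]]), 'T': array([[-0.4019, -0.6821,  0.611 ,  1.1767],
       [ 0.9157, -0.2931,  0.2751,  0.2256],
       [-0.0086,  0.67  ,  0.7423,  0.8867],
       [ 0.    ,  0.    ,  0.    ,  1.    ]])}
top {'camera_matrix': array([[481.5968,   0.    , 258.727 ],
       [  0.    , 481.5968, 188.5289],
       [  0.    ,   0.    ,   1.    ]]), 'T': array([[ 0.0235,  0.988 , -0.1526,  0.3213],
       [-0.9997,  0.0224, -0.0091, -0.0819],
       [-0.0055,  0.1528,  0.9882,  1.3339],
       [ 0.    ,  0.    ,  0.    ,  1.    ]])}
{'camera_matrix': array([[299.5773,   0.    , 253.7249],
       [  0.    , 299.5773, 194.9663],
       [  0.    ,   0.    ,   1.    ]]), 'T': array([[ 0.4271, -0.8543, -0.2961,  0.2009],
       [ 0.9042,  0.4028,  0.1422,  0.6237],
       [-0.0022, -0.3285,  0.9445,  0.3726],
       [ 0.    ,  0.    ,  0.    ,  1.    ]])} [ 0.2191  0.9757 -0.0009 -0.0003] 0.1
```

View pics/scene0.png

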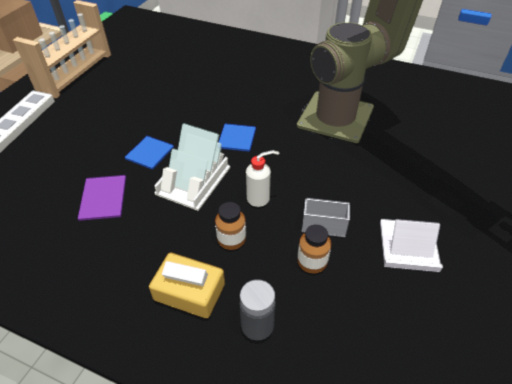

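View pics/top0.png

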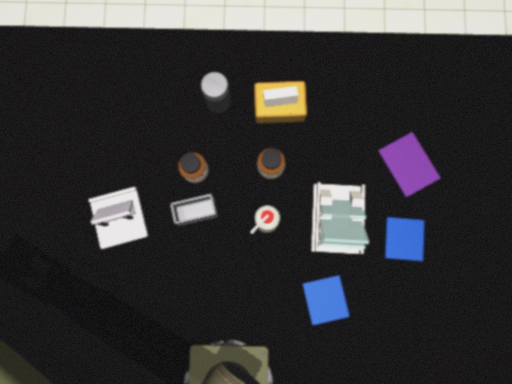

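Scene view: the rack is at (193,175) with its tall plate standing up at (198,148). The wash bottle is at (258,182), the jars at (231,228) and (314,250), the trough at (326,217), the easel at (412,243), the flask at (257,310) and the tissues at (187,285). The blue flat plates at (150,152) and (237,137) and the purple one at (103,197) are look-alikes lying on the bench. In the top view the rack is at (340,218) and the easel at (118,217). I'll enlarge the rack and easel to identify the tall plate and the lip side.

```bash
python3 - <<'E'
import cv2, numpy as np
s=cv2.imread("pics/scene0.png");t=cv2.imread("pics/top0.png")
f=lambda im,x,y,w=100,h=75:cv2.resize(im[y:y+h,x:x+w],(400,300),interpolation=cv2.INTER_CUBIC)
a=np.vstack([np.hstack([f(s,145,125),f(t,292,178)]),np.hstack([f(s,360,205),f(t,70,180)])])
cv2.imwrite("pics/crop1.png",a)
E
```

```text
(no output)
```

View pics/crop1.png

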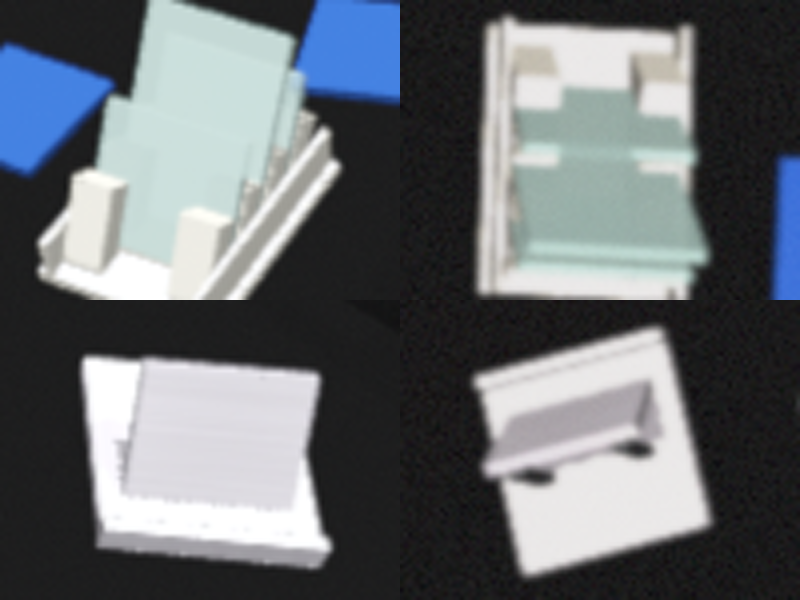

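Tall-plate candidates: the standing middle glass plate with its upper edge at scene (182–220,125–135) and top (320–368,243); the short plates in front of and behind it; and the flat purple plate at scene (103,197). The crop confirms the middle-slot plate: it is glass, in the rack and stands out furthest. The easel lip is on its far side, top pixels (88,200)–(135,187). Next I'll get rough positions.

```bash
cat > h.py <<'E'
import numpy as np, cv2, pickle
from scipy.spatial.transform import Rotation as R
np.set_printoptions(precision=4,suppress=True)
def ray(c,p):
    K,T=c["camera_matrix"],c["T"]
    d=np.linalg.inv(K)@[p[0],p[1],1]; return T[:3,3],T[:3,:3]@(d*[1,-1,-1])
def plane(c,p,z):
    o,d=ray(c,p); return o+d*(z-o[2])/d[2]
def tri(obs):  # [(calib,pixel)...] -> point, ray distances
    A=np.zeros((3,3));b=np.zeros(3);L=[]
    for c,p in obs:
        o,d=ray(c,p);d=d/np.linalg.norm(d);P=np.eye(3)-np.outer(d,d);A+=P;b+=P@o;L.append((o,P))
    x=np.linalg.solve(A,b); return x,[round(float(np.linalg.norm(P@(x-o)))*1e3,1) for o,P in L]
def proj(c,X):
    T=c["T"];q=T[:3,:3].T@(np.asarray(X)-T[:3,3])*[1,-1,-1];q=c["camera_matrix"]@q;return q[:2]/q[2]
def down(yaw): # tool down; tool y at yaw in world
    z=np.array([0,0,-1.]);y=np.array([np.cos(yaw),np.sin(yaw),0]);return R.from_matrix(np.c_[np.cross(y,z),y,z]).as_quat()
def lean(yaw,a): # tool along a plate leaning by a towards -x of a frame turned by yaw; tool y = plate normal
    u=R.from_euler("z",yaw).apply([-np.sin(a),0,np.cos(a)]);n=R.from_euler("z",yaw).apply([np.cos(a),0,np.sin(a)])
    return u,n,[R.from_matrix(np.c_[np.cross(s*n,-u),s*n,-u]).as_quat() for s in(1,-1)]
def snap(bot,name,tag):
    c=bot.calibration(name);im=bot.read_camera(name);cv2.imwrite(f"pics/{tag}.png",im)
    pickle.dump(c,open(f"pics/{tag}.pkl","wb"));return c,im
def load(tag): return pickle.load(open(f"pics/{tag}.pkl","rb")),cv2.imread(f"pics/{tag}.png")
E
python3 - <<'E'
from plant import bot
from h import *
ct=bot.calibration("top");cs=bot.calibration("scene")
for n,p,z in [("rack",(340,218),.03),("easel",(118,217),.01),("trough",(194,209),.07),("cap",(267,217),.142),("j1",(190,162),.112),("j2",(271,157),.112),("lipL",(88,203),.02),("lipR",(137,189),.02)]: print(n,plane(ct,p,z))
print(tri([(ct,(320,242)),(cs,(182.5,127))]))
q0=bot.get_qpos()
for P in [(.42,-.2,.36),(.42,.15,.36),(.42,.0,.36)]:
  for y in (0,np.pi,np.pi/2,-np.pi/2):
    q=bot.inverse_kinematics(P,down(y)); print(P,y,q, None if q is None else np.abs(np.array(q)-q0).max())
E
```

```text
rack [ 0.4468 -0.2921  0.03  ]
easel [0.4374 0.3168 0.01  ]
trough [0.4579 0.0993 0.07  ]
cap [ 0.4344 -0.0932  0.142 ]
j1 [0.5755 0.109  0.112 ]
j2 [ 0.5934 -0.1006  0.112 ]
lipL [0.4733 0.3992 0.02  ]
lipR [0.5153 0.2665 0.02  ]
(array([ 0.4007, -0.2675,  0.1649]), [52.0, 52.0])
(0.42, -0.2, 0.36) 0 [-0.5599 -0.3434  1.8674 -0.      1.6176 -0.5599] 1.6063205172412285
(0.42, -0.2, 0.36) 3.141592653589793 [-0.5599 -0.3434  1.8674 -0.      1.6176  2.5817] 2.664304261204584
(0.42, -0.2, 0.36) 1.5707963267948966 [-0.5599 -0.3434  1.8674 -0.      1.6176 -2.1307] 2.0480847191801064
(0.42, -0.2, 0.36) -1.5707963267948966 [-0.5599 -0.3434  1.8674 -0.      1.6176  1.0109] 1.6063205172412285
(0.42, 0.15, 0.36) 0 [ 0.2225 -0.3895  1.9014 -0.      1.6297  0.2225] 0.8238741118954065
(0.42, 0.15, 0.36) 3.141592653589793 None None
(0.42, 0.15, 0.36) 1.5707963267948966 [ 0.2225 -0.3895  1.9014 -0.      1.6297 -1.3482] 1.2656383138342844
(0.42, 0.15, 0.36) -1.5707963267948966 [ 0.2225 -0.3895  1.9014 -0.      1.6297  1.7933] 1.8759543397555085
(0.42, 0.0, 0.36) 0 [-0.128  -0.4529  1.9457 -0.      1.6488 -0.128 ] 1.1743906464168938
(0.42, 0.0, 0.36) 3.141592653589793 None None
(0.42, 0.0, 0.36) 1.5707963267948966 [-0.128  -0.4529  1.9457 -0.      1.6488 -1.6988] 1.616154848355772
(0.42, 0.0, 0.36) -1.5707963267948966 [-0.128  -0.4529  1.9457 -0.      1.6488  1.4428] 1.5254378052340212
```

```bash
python3 - <<'E'
from plant import bot
from h import *
ims=[]
for i,y in enumerate((.32,.10,-.13,-.32)):
    bot.goto([.40,y,.30],down(np.pi/2)); ims.append(snap(bot,"wrist",f"w{i}")[1])
f=lambda a:cv2.resize(a,(400,300))
cv2.imwrite("pics/w.png",np.vstack([np.hstack([ims[0],ims[1]]),np.hstack([ims[2],ims[3]])])[::1,::1] if 0 else np.vstack([np.hstack([f(ims[0]),f(ims[1])]),np.hstack([f(ims[2]),f(ims[3])])]))
print(bot.get_time_s())
E
```

```text
4.0417
```

View pics/w.png

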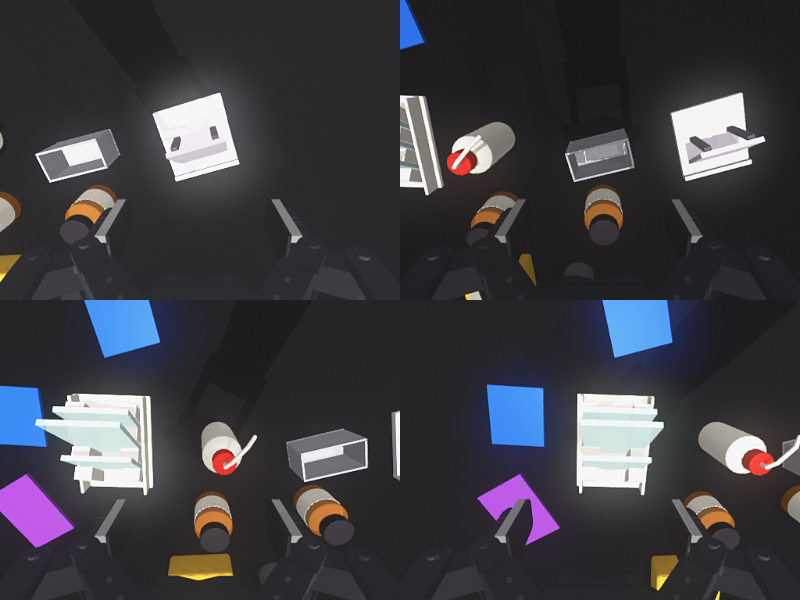

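Wrist views (composite at 0.78 scale). w0 shows the easel at (195,135) with its lip on the lower, far side, and the trough at (78,155). w1 shows the trough at (600,155), a jar cap at (603,230) and the bottle cap at (461,163). w2 and w3 show the rack, with the tall plate as the widest and highest of three panes, its upper edge at composite (575–663,425). Next I'll extract contours and enlarge.

```bash
cat > det.py <<'E'
from h import *
def blob(m,minA=150):
    cs,_=cv2.findContours(m.astype(np.uint8),cv2.RETR_EXTERNAL,cv2.CHAIN_APPROX_NONE)
    return [c for c in cs if cv2.contourArea(c)>minA]
E
python3 - <<'E'
from det import *
for i in range(4):
    c,im=load(f"w{i}"); hsv=cv2.cvtColor(im,cv2.COLOR_BGR2HSV); H,S,V=cv2.split(hsv)
    for nm,m in (("white",(S<50)&(V>95)),("red",((H<6)|(H>174))&(S>150)&(V>80)),("blk",(S<60)&(V>52)&(V<85))):
        m=m.copy(); m[250:]&= nm=="blk"
        for k in blob(m,200):
            p=cv2.approxPolyDP(k,3,True)[:,0]; 
            if nm!="blk": print(i,nm,cv2.contourArea(k),p.tolist())
    if i in(1,2,3):print("capV",i,[int(np.median(V[y-2:y+3,x-2:x+3])) for x,y in [(258,293)]], V[330,60])
b=[("w0",190,110,),("w1",330,110),("w2",40,110),("w3",215,110)]
f=lambda t,x,y,w=140,h=105:cv2.resize(load(t)[1][y:y+h,x:x+w],(400,300),interpolation=cv2.INTER_LINEAR)
L=[f(*a) for a in b]; cv2.imwrite("pics/crop2.png",np.vstack([np.hstack(L[:2]),np.hstack(L[2:])]))
E
```

```text
0 white 4461.5 [[141, 165], [79, 180], [46, 196], [63, 233], [137, 215], [153, 198]]
0 white 8169.0 [[280, 118], [195, 145], [225, 232], [306, 209]]
1 white 3082.0 [[291, 177], [211, 196], [222, 232], [299, 214]]
1 white 2972.0 [[142, 165], [132, 157], [119, 156], [76, 176], [69, 183], [66, 196], [83, 190], [67, 215], [76, 211], [89, 191], [99, 203], [99, 210], [89, 221], [110, 218], [145, 185]]
1 white 5174.0 [[0, 122], [0, 239], [29, 239], [36, 249], [55, 235], [31, 123]]
1 white 8241.0 [[437, 118], [346, 144], [365, 231], [450, 209], [445, 189], [466, 181], [465, 174], [451, 177], [451, 172], [443, 179], [418, 167], [425, 160], [443, 166]]
1 red 676.5 [[78, 191], [64, 197], [60, 211], [68, 221], [80, 224], [96, 212], [98, 205], [89, 193], [78, 211], [67, 217], [65, 213]]
capV 1 [58] 36
2 white 5118.5 [[469, 177], [439, 164], [368, 181], [370, 211], [389, 232], [468, 215]]
2 white 2065.0 [[328, 173], [309, 192], [293, 162], [283, 156], [268, 158], [258, 171], [262, 211], [276, 221], [270, 201], [285, 189], [301, 200], [291, 210], [286, 209], [286, 214], [291, 215], [301, 207], [302
[... 507 characters left out ...]

3 white 595.0 [[511, 172], [505, 179], [490, 182], [490, 198], [481, 206], [461, 211], [470, 216], [489, 207], [490, 214], [511, 223], [491, 210], [511, 190]]
3 white 3122.0 [[387, 164], [382, 173], [384, 187], [427, 220], [448, 220], [436, 209], [445, 192], [457, 189], [469, 194], [459, 176], [416, 158], [400, 156]]
3 white 11423.5 [[227, 120], [229, 247], [233, 246], [234, 238], [305, 240], [312, 249], [316, 212], [322, 207], [317, 200], [319, 184], [337, 163], [337, 156], [323, 154], [329, 146], [329, 140], [324, 138], [325, 124]]
3 red 839.0 [[446, 193], [438, 204], [441, 214], [457, 224], [475, 216], [467, 217], [459, 211], [462, 207], [477, 207], [474, 198], [457, 191]]
capV 3 [45] 47
```

View pics/crop2.png

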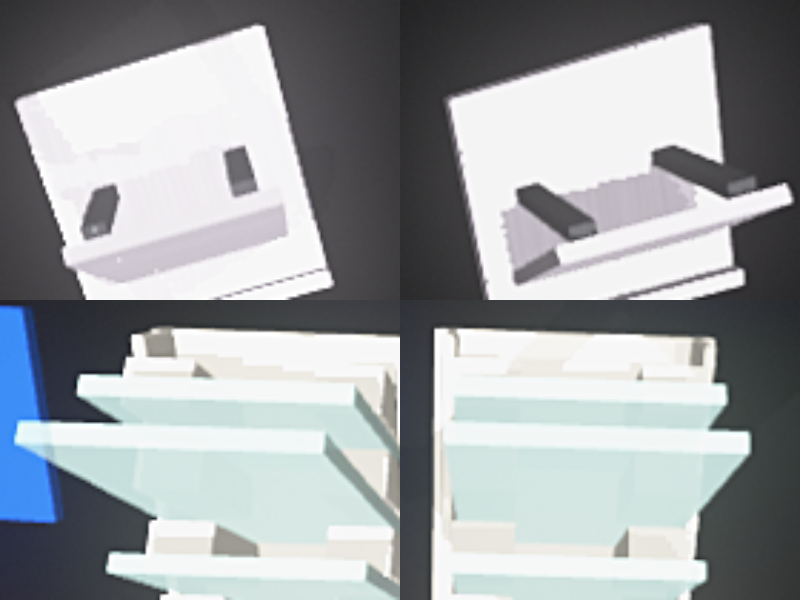

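Crop: the tall plate's upper face is the strip from (45.6,156.5) to (153.5,160.5) in w2 and from (230.3,159) to (337.5,160.2) in w3, standing clear of both short panes. The easel's lip is its lower edge and its rest leans towards the robot. Now I'll triangulate.

```bash
python3 - <<'E'
from det import *
C=[load(f"w{i}")[0] for i in range(4)]
def pr(n,*o):
    x,e=tri([(C[i],p) for i,p in o]);print(n,x,e);return x
print("plate top strip")
near=[pr("nR",(2,(45.6,152.7)),(3,(230,155.5))),pr("nL",(2,(153.8,156.6)),(3,(337.5,156.6)))]
far=[pr("fR",(2,(45.6,160.4)),(3,(230.8,162.5))),pr("fL",(2,(153,164.3)),(3,(337.5,163.9)))]
top=(sum(near)+sum(far))/4;print("top",top,"w",[np.linalg.norm(a[1]-a[0]) for a in(near,far)],"yaw",[np.degrees(np.arctan2(-(a[1]-a[0])[0],(a[1]-a[0])[1])) for a in(near,far)],"thick",far[0]-near[0],far[1]-near[1])
print("short tops") # near edge of strips
s=lambda x,y,ox,oy=110:(x/2.857+ox,y/2.857+oy)
for n,a,b in(("sA_R",s(77,376-300,40),s(455-400,384-300,215)),("sA_L",s(354,388-300,40),s(727-400,385-300,215)),("sB_R",s(108,552-300,40),s(455-400,562-300,215)),("sB_L",s(365,562-300,40),s(706-400,562-300,215))):pr(n,(2,a),(3,b))
print("rack base corners on z=.01")
for i,ps in((2,[(191,123),(95,119),(184,240)]),(3,[(227,120),(325,124),(233,240),(305,240)])):
    for p in ps:print(i,plane(C[i],p,.01))
print("easel")
bl=pr("bR",(0,(195.3,145)),(1,(346,144)));br=pr("bL",(0,(281.5,118.4)),(1,(437.5,118)))
fl=pr("lR",(0,(225,232)),(1,(365,231)));fr=pr("lL",(0,(306,209)),(1,(450,209)))
for i,ps in((0,[(195.3,145),(281.5,118.4)]),(1,[(346,144),(437.5,118)])):
    for p in ps:print("  back z.012",plane(C[i],p,.012))
for i,ps in((0,[(225,232),(306,209)]),(1,[(365,231),(450,209)])):
    for p in ps:print("  lip z.02",plane(C[i],p,.02))
print("trough")
pr("fR",(0,(63,233)),(1,(222,232)),(2,(389,232)));pr("fL",(0,(137,215)),(1,(299,214)),(2,(468,215)))
for p in[(291,177),(211,196),(222,232),(299,214)]:print(plane(C[1],p,.07))
E
```

```text
plate top strip
nR [ 0.3771 -0.343   0.1373] [1.3, 1.3]
nL [ 0.3796 -0.2321  0.1372] [0.1, 0.1]
fR [ 0.384  -0.3421  0.1411] [0.9, 0.9]
fL [ 0.3866 -0.2325  0.1411] [0.3, 0.3]
top [ 0.3818 -0.2874  0.1392] w [np.float64(0.11095334627729445), np.float64(0.10965216456563748)] yaw [np.float64(-1.2636746791773656), np.float64(-1.3673600620299997)] thick [0.0068 0.0009 0.0038] [ 0.007  -0.0004  0.0039]
short tops
sA_R [ 0.3662 -0.3407  0.1001] [1.4, 1.4]
sA_L [ 0.369  -0.2319  0.0977] [0.7, 0.7]
sB_R [ 0.4405 -0.3421  0.1015] [2.0, 2.0]
sB_L [ 0.4441 -0.2345  0.0974] [0.1, 0.1]
rack base corners on z=.01
2 [ 0.3584 -0.2174  0.01  ]
2 [ 0.3531 -0.3518  0.01  ]
2 [ 0.5427 -0.2411  0.01  ]
3 [ 0.3543 -0.3562  0.01  ]
3 [ 0.3596 -0.218   0.01  ]
3 [ 0.5427 -0.3517  0.01  ]
3 [ 0.5425 -0.2356  0.01  ]
easel
bR [0.3887 0.2353 0.0061] [0.5, 0.5]
bL [0.3511 0.3594 0.0088] [0.1, 0.1]
lR [0.523  0.2755 0.0177] [0.6, 0.6]
lL [0.4847 0.4    0.0183] [0.2, 0.2]
  back z.012 [0.3882 0.2364 0.012 ]
  back z.012 [0.351  0.3591 0.012 ]
  back z.012 [0.3872 0.2334 0.012 ]
  back z.012 [0.3507 0.3575 0.012 ]
  lip z.02 [0.5226 0.2757 0.02  ]
  lip z.02 [0.4839 0.3997 0.02  ]
  lip z.02 [0.5213 0.2744 0.02  ]
  lip z.02 [0.4843 0.3989 0.02  ]
trough
fR [0.4992 0.0575 0.0693] [0.7, 0.4, 0.4]
fL [0.4737 0.1622 0.0671] [0.3, 0.7, 0.5]
[0.4201 0.149  0.07  ]
[0.4462 0.0446 0.07  ]
[0.4986 0.0574 0.07  ]
[0.4717 0.1619 0.07  ]
```

The points are consistent: plate width 110–111 mm, easel edges 129, 130 and 140 mm, trough rim about 69 mm high. The easel origin is about (0.4505,0.3212) with yaw 16.8°. The plate's upper edge is at (0.382,-0.287,0.140) with a lean of about 31°. Next: check reach, then grasp and pull.

```bash
cat > plan.py <<'E'
from h import *
top=np.array([.3818,-.2874,.1405]); u,n,Q=lean(np.radians(-1.6),np.radians(31)); us=lean(np.radians(-1.6),np.radians(30))[0]
Tg=top-.031*u
psi=np.radians(16.8); E0=np.array([.4505,.3212,0]); Rz=R.from_euler("z",psi)
ue,ne,Qe=lean(psi,np.radians(30))
low=E0+Rz.apply([.030,0,.014]); Te=low+.119*ue
E
python3 - <<'E'
from plant import bot
from plan import *
print(Tg,Te)
for q in Q:
    print([bot.inverse_kinematics(p,q) for p in(Tg+.06*u,Tg,Tg+.09*us,np.array([.36,-.29,.37]))])
for q in Qe:
    print([bot.inverse_kinematics(p,q) for p in(np.array([.40,.27,.37]),Te+.06*ue,Te)])
E
```

```text
[ 0.3978 -0.2878  0.1139] [0.4223 0.3127 0.1171]
[array([-1.0478, -0.4995,  2.3653,  0.5342,  1.0389, -1.2404]), array([-0.9779, -0.3615,  2.3663,  0.5713,  0.8863, -1.2615]), array([-1.0822, -0.5574,  2.3549,  0.5223,  1.1147, -1.2339]), array([-1.0688, -0.6088,  2.0913,  0.4691,  1.386 , -1.0641])]
[array([-1.0478, -0.4995,  2.3653,  0.5342,  1.0389,  1.9011]), array([-0.9779, -0.3615,  2.3663,  0.5713,  0.8863,  1.8801]), array([-1.0822, -0.5574,  2.3549,  0.5223,  1.1147,  1.9077]), array([-1.0688, -0.6088,  2.0913,  0.4691,  1.386 ,  2.0775])]
[array([ 0.5571, -0.6258,  2.0971, -0.1424,  1.1655,  0.2864]), array([ 0.6455, -0.4743,  2.3388, -0.244 ,  0.7956,  0.4807]), array([ 0.6194, -0.3225,  2.328 , -0.2668,  0.653 ,  0.4987])]
[array([ 0.5571, -0.6258,  2.0971, -0.1424,  1.1655, -2.8552]), array([ 0.6455, -0.4743,  2.3388, -0.244 ,  0.7956, -2.6608]), array([ 0.6194, -0.3225,  2.328 , -0.2668,  0.653 , -2.6429])]
```

```bash
python3 - <<'E'
from plant import bot
from plan import *
bot.command_gripper(.026)
bot.goto(Tg+.12*u,Q[0]); bot.goto(Tg+.03*u,Q[0])
bot.movel(Tg,v=.08); print("F",bot.get_contact_force(),bot.get_position()-Tg)
bot.command_gripper(0.0,grasp_force=60); print("op",bot.get_opening(),bot.get_grasp_force(),bot.get_contact_force())
snap(bot,"wrist","g0")
bot.movel(Tg+.02*us,v=.06); print("F",bot.get_contact_force(),bot.get_opening())
bot.movel(Tg+.10*us,v=.12); print("F",bot.get_contact_force(),bot.get_opening(),bot.get_time_s())
snap(bot,"wrist","g1");
ims=[load(t)[1] for t in("g0","g1")]+[snap(bot,"top","t1")[1],snap(bot,"scene","s1")[1]]
f=lambda a:cv2.resize(a,(400,300));ims=[f(a) for a in ims]
cv2.imwrite("pics/g.png",np.vstack([np.hstack(ims[:2]),np.hstack(ims[2:])]))
E
```

```text
F [-0.1584 -0.5038  0.2181] [ 0.0001 -0.0006  0.001 ]
op 0.007161125502848516 59.4058620929718 [-1.0993  0.5963  4.1562]
F [ 0.6831  0.2552 -0.6023] 0.006928127845501184
F [-0.4307  0.3827 -3.2134] 0.0068439891042308834 8.2917
```

View pics/g.png

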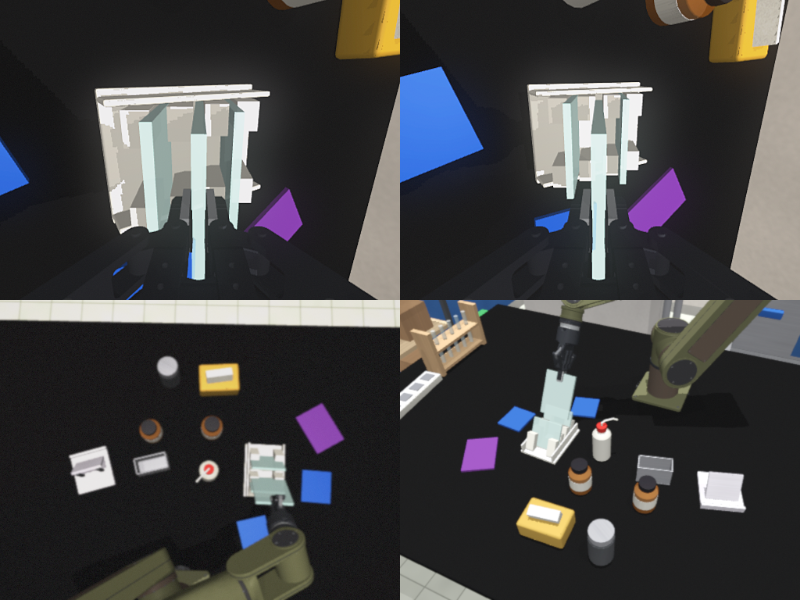

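The tall plate is in the gripper and in line with the tool, seen edge-on at (200,200) and (598,200) in the wrist views. It is out of the rack, both short plates stayed in place, and the wrist reads 3.2 N, which matches its weight. Next is the easel.

```bash
cat > guard.py <<'E'
from h import *
def guard(bot,d,maxd,thr,F0,step=.001,v=.03):
    p0=np.array(bot.get_position());d=np.asarray(d);k=0
    while k*step<maxd-1e-9:
        k+=1;bot.movel(p0+d*step*k,v=v);f=np.array(bot.get_contact_force())-F0
        if -f@d>thr: break
    print("guard",round(k*step*1e3,1),"mm dF",f);return k*step
E
python3 - <<'E'
from plant import bot
from plan import *
from guard import guard
p=Tg+.10*us
bot.movel([.37,-.29,.36],v=.25)
bot.goto([.40,.27,.36],Qe[0]); bot.goto(Te+.006*ne+.05*ue,Qe[0])
bot.movel(Te+.006*ne+.010*ue,v=.08); bot.wait(.3); F0=np.array(bot.get_contact_force()); print("F0",F0,bot.get_opening())
guard(bot,-ne,.011,1.5,F0)
print("rel",Rz.inv().apply(bot.get_position()-Te))
F1=np.array(bot.get_contact_force())
snap(bot,"wrist","p0")
guard(bot,-ue,.016,2.5,F1)
print("rel",Rz.inv().apply(bot.get_position()-Te),bot.get_contact_force(),bot.get_time_s())
snap(bot,"wrist","p1"); a,b=snap(bot,"top","t2")[1],snap(bot,"scene","s2")[1]
f=lambda a:cv2.resize(a,(400,300),interpolation=cv2.INTER_CUBIC);ims=[f(load("p0")[1]),f(load("p1")[1]),f(a[170:260,70:190]),f(b[170:290,340:500])]
cv2.imwrite("pics/p.png",np.vstack([np.hstack(ims[:2]),np.hstack(ims[2:])]))
E
```

```text
F0 [-0.1204  0.3083 -2.8882] 0.007307691635252927
guard 8.0 mm dF [ 4.5076  0.6914 -0.3936]
rel [-0.006   0.0002  0.0089]
guard 9.0 mm dF [-6.3256 -3.1797  6.4148]
rel [-0.0015  0.0003  0.0015] [-1.9384 -2.1799  3.133 ] 17.3083
```

View pics/p.png

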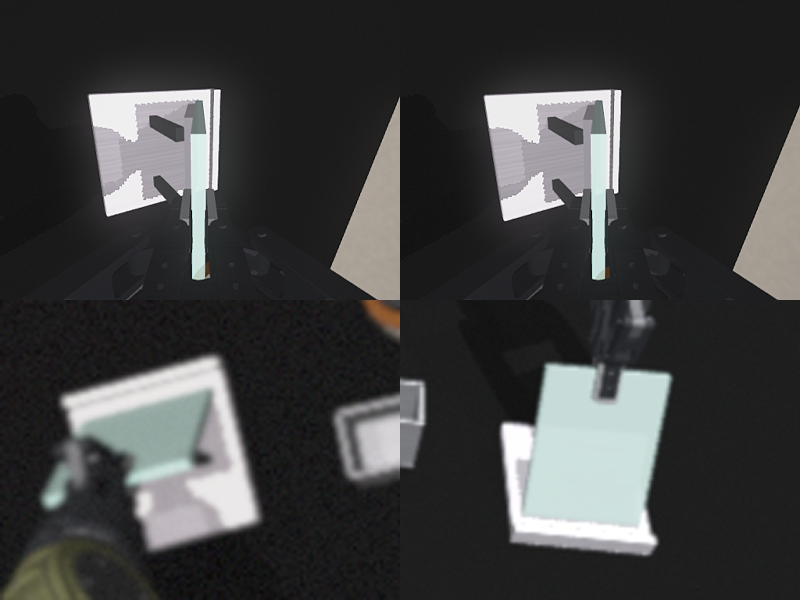

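The plate stands on the ledge within the easel, leaning on the rest. In the scene crop its foot runs (525,522)–(640,527) between base sides 510 and 655. The ledge force is felt, so I'll release and retreat.

```bash
python3 - <<'E'
from plant import bot
from plan import *
from guard import guard
guard(bot,-ne,.004,2.0,np.array(bot.get_contact_force()),step=.0005)
bot.command_gripper(.012);bot.command_gripper(.03); p=np.array(bot.get_position())
bot.movel(p+.06*ue,v=.1); bot.movel(p+.14*ue+np.array([0,-.05,.06]),v=.25)
bot.goto([.40,.12,.30],down(np.pi/2)); snap(bot,"wrist","w4")
bot.goto([.40,.32,.34],down(np.pi/2)); snap(bot,"wrist","w5"); print(bot.get_time_s())
s=snap(bot,"scene","s3")[1]
f=lambda a:cv2.resize(a,(400,300),interpolation=cv2.INTER_CUBIC)
ims=[f(load("w4")[1][110:260,300:500]),f(load("w5")[1][90:240,150:350]),f(s[170:290,340:500]),f(load("w4")[1])]
cv2.imwrite("pics/p3.png",np.vstack([np.hstack(ims[:2]),np.hstack(ims[2:])]))
E
```

```text
guard 0.5 mm dF [ 4.7711  2.095  -3.7442]
22.1833
```

View pics/p3.png

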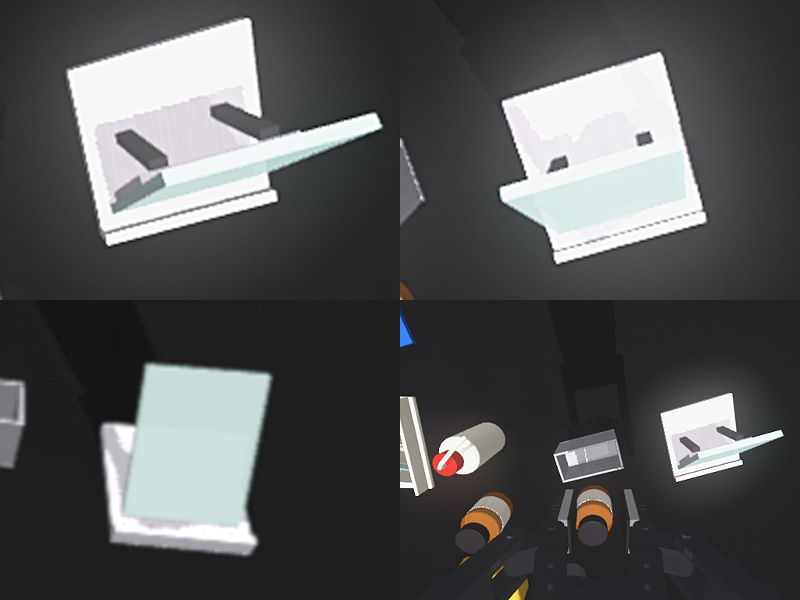

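The plate is standing on the easel, flush on the rest, in all three views. I'll check its centring by triangulating the upper edge (w4 (382,200)–(490,169), w5 (200,185)–(292,161)) and plan the trough.

```bash
python3 - <<'E'
from plant import bot
from det import *
from plan import *
a=lambda x,y:(300+x/2,110+y/2); b=lambda x,y:(150+(x-400)/2,90+y/2)
c4,c5=load("w4")[0],load("w5")[0]; P=[]
for n,p,q in(("R",a(163,177),b(501,192)),("L",a(380,120),b(685,143))):
    x,e=tri([(c4,p),(c5,q)]);P.append(x);print(n,x,e,"easel frame",Rz.inv().apply(x-E0))
print(np.linalg.norm(P[1]-P[0]), "mid",Rz.inv().apply(sum(P)/2-E0))
# trough centre and yaw from rim corners at z=.07 (w1,w4)
im=load("w4")[1];hsv=cv2.cvtColor(im,cv2.COLOR_BGR2HSV);m=(hsv[...,1]<50)&(hsv[...,2]>95);m[250:]=0
for k in blob(m,1500):
    r=cv2.minAreaRect(k)
    if 150<r[0][0]<320: print("trough",cv2.approxPolyDP(k,3,True)[:,0].tolist(),[plane(c4,p,.07) for p in cv2.approxPolyDP(k,3,True)[:,0]])
bt=np.array([[.4201,.149],[.4462,.0446],[.4989,.0575],[.4727,.162]]);print("c",bt.mean(0),np.degrees(np.arctan2(bt[2,1]-bt[1,1],bt[2,0]-bt[1,0])),np.degrees(np.arctan2(bt[3,1]-bt[0,1],bt[3,0]-bt[0,0])),np.degrees(np.arctan2(-(bt[0,0]-bt[1,0]),bt[0,1]-bt[1,1])),np.linalg.norm(np.diff(bt,axis=0),axis=1))
Tt=E0+Rz.apply([.055+.030+.0275,0,0]);print("target",Tt)
y0=np.radians(14)
for P in([.4595,.1033,.05],[.4595,.1033,.2],Tt+[0,0,.05],Tt+[0,0,.25]):
  for y in(y0,y0+np.pi): print(P,bot.inverse_kinematics(P,down(y)))
E
```

```text
R [0.4221 0.2559 0.1421] [0.3, 0.3] easel frame [-0.0461 -0.0543  0.1421]
L [0.3919 0.3643 0.1407] [0.3, 0.3] easel frame [-0.0436  0.0581  0.1407]
0.11248074090594809 mid [-0.0448  0.0019  0.1414]
trough [[273, 165], [204, 182], [196, 198], [208, 233], [286, 215]] [array([0.4033, 0.1446, 0.07  ]), array([0.4258, 0.0559, 0.07  ]), array([0.4478, 0.0441, 0.07  ]), array([0.4988, 0.0574, 0.07  ]), array([0.472 , 0.1636, 0.07  ])]
c [0.4595 0.1033] 13.7545052046687 13.882360813273548 14.036243467926486 [0.1076 0.0543 0.1077]
target [0.5582 0.3537 0.    ]
[0.4595, 0.1033, 0.05] [ 0.1071 -0.0848  2.1894 -0.      1.0369 -0.1373]
[0.4595, 0.1033, 0.05] None
[0.4595, 0.1033, 0.2] [ 0.1071 -0.2647  2.0711 -0.      1.3352 -0.1373]
[0.4595, 0.1033, 0.2] None
[0.5582 0.3537 0.05  ] [ 0.4836  0.3124  1.7527 -0.      1.0765  0.2393]
[0.5582 0.3537 0.05  ] [ 0.4836  0.3124  1.7527 -0.      1.0765 -2.9023]
[0.5582 0.3537 0.25  ] [ 0.4836  0.1367  1.6047 -0.      1.4002  0.2393]
[0.5582 0.3537 0.25  ] [ 0.4836  0.1367  1.6047 -0.      1.4002 -2.9023]
```

```bash
python3 - <<'E'
from plant import bot
from plan import *
from guard import guard
c=np.array([.4595,.1033,0]);y=np.radians(13.9);Tt=E0+Rz.apply([.1125,0,0]);Z=lambda h:np.array([0,0,h])
bot.command_gripper(.075)
bot.goto(c+Z(.17),down(y)); bot.movel(c+Z(.025),v=.12); print("F",bot.get_contact_force())
bot.command_gripper(.03,grasp_force=40); print("op",bot.get_opening(),bot.get_grasp_force())
bot.movel(c+Z(.26),v=.25); print("F",bot.get_contact_force(),bot.get_opening())
bot.goto(Tt+Z(.26),down(psi)); bot.movel(Tt+Z(.06),v=.15); bot.movel(Tt+Z(.030),v=.06); bot.wait(.2)
guard(bot,[0,0,-1],.010,2.5,np.array(bot.get_contact_force())); print(bot.get_position()-Tt)
bot.command_gripper(.066); print("op",bot.get_opening())
bot.movel(Tt+Z(.12),v=.12);bot.movel(Tt+Z(.2),v=.25)
print(bot.get_time_s())
# look from the side of the easel, then at jars and bottle
bot.goto([.42,.26,.36],down(np.pi/2)); snap(bot,"wrist","w6")
bot.goto([.46,.08,.32],down(np.pi/2)); snap(bot,"wrist","w7")
bot.goto([.46,-.08,.32],down(np.pi/2)); snap(bot,"wrist","w8")
snap(bot,"top","t4");snap(bot,"scene","s4");print(bot.get_time_s())
f=lambda a:cv2.resize(a,(400,300),interpolation=cv2.INTER_CUBIC);ims=[f(load(t)[1]) for t in("w6","w7","w8","s4")]
cv2.imwrite("pics/p4.png",np.vstack([np.hstack(ims[:2]),np.hstack(ims[2:])]))
E
```

```text
F [ 0.7016 -0.0641  0.0049]
op 0.05441899394697097 44.388298988342285
F [-0.6666  0.4092 -3.9357] 0.05491731884915982
guard 6.0 mm dF [-4.2596 -2.7701  7.2919]
[0.0007 0.0004 0.0261]
op 0.06587169788953326
33.15
36.0583
```

View pics/p4.png

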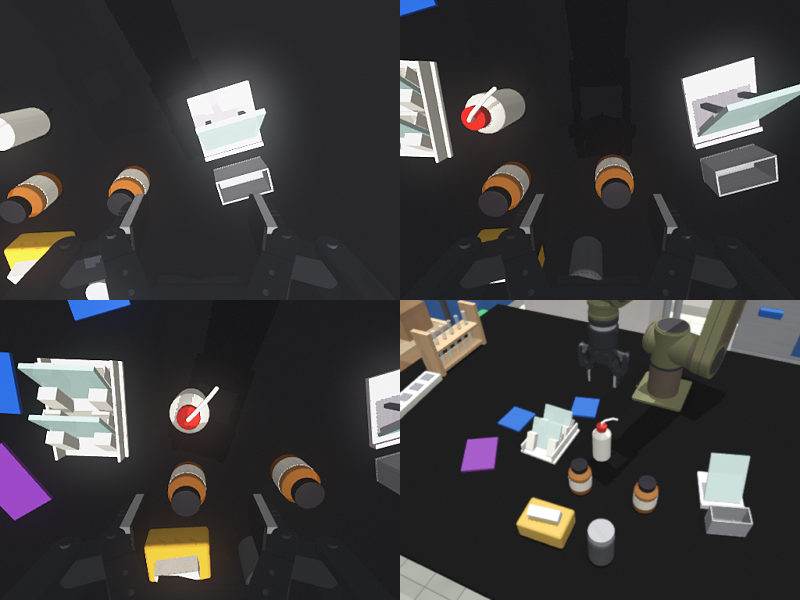

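The trough stands in front of the lip at w6 (243,180) and w7 (740,170), parallel to it, with the plate still on the easel. The jars are at w7 (505,185) and (614,180), the bottle cap at w8 (188,416), and the rack's short plates, flask and tissues are untouched. To locate the jars and bottle I'll bisect the tangent bearings of each round body from each camera and intersect the bisectors.

```bash
cat > cyl.py <<'E'
from det import *
def cyl(tags,mask,zc,near,r,rad=.05,only=None):
    A=np.zeros((2,2));b=np.zeros(2);L=[]
    for t in tags:
        c,im=load(t);hsv=cv2.cvtColor(im,cv2.COLOR_BGR2HSV);m=mask(hsv)
        o=c["T"][:3,3];p0=proj(c,[*near,zc]);best=None
        for k in blob(m,60):
            mm=cv2.moments(k);q=np.array([mm["m10"],mm["m01"]])/mm["m00"];d=np.linalg.norm(q-p0)
            if best is None or d<best[0]:best=(d,k)
        ys,xs=best[1][:,0,1],best[1][:,0,0]
        d=np.array([ray(c,p)[1] for p in np.c_[xs,ys]]);ref=np.arctan2(near[1]-o[1],near[0]-o[0])
        th=(np.arctan2(d[:,1],d[:,0])-ref+np.pi)%(2*np.pi)-np.pi
        mid=ref+(th.max()+th.min())/2;half=(th.max()-th.min())/2
        nn=np.array([-np.sin(mid),np.cos(mid)]);A+=np.outer(nn,nn);b+=nn*(nn@o[:2]);L.append((t,nn,o[:2],half,best[0]))
    x=np.linalg.solve(A,b)
    for t,nn,o,half,d in L: print("  ",t,"pix off",round(d),"miss mm",round(float(nn@(x-o))*1e3,1),"r mm",round(np.linalg.norm(x-o)*np.sin(half)*1e3,1),"D",round(float(np.linalg.norm(x-o)),3))
    print(x);return x
orange=lambda h:(h[...,0]>5)&(h[...,0]<17)&(h[...,1]>120)&(h[...,2]>50)
red=lambda h:((h[...,0]<5)|(h[...,0]>174))&(h[...,1]>150)&(h[...,2]>80)
E
python3 - <<'E'
from cyl import *
from plan import *
print("jars");a=cyl(("w7","w8","t4","s4"),orange,.085,(.5755,.109),.036);b=cyl(("w7","w8","t4","s4"),orange,.085,(.593,-.10),.036)
print("dist",np.linalg.norm(a-b),"mid",(a+b)/2)
print("cap");cyl(("w1","w2","w3","w7","w8","t4","s4"),red,.142,(.434,-.093),.017)
for z in (.142,):
  for t in("w1","w2","w3","w7","w8"):
    c,im=load(t);k=max(blob(red(cv2.cvtColor(im,cv2.COLOR_BGR2HSV)),60),key=cv2.contourArea);(x,y),r=cv2.minEnclosingCircle(k);print(t,(x,y),r,plane(c,(x,y),.132))
print("trough after")
for t in("w6","w7"):
    c,im=load(t);h=cv2.cvtColor(im,cv2.COLOR_BGR2HSV);m=(h[...,1]<50)&(h[...,2]>(95));m[260:]=0
    for k in blob(m,800):
        q=cv2.approxPolyDP(k,3,True)[:,0]; 
        if k[:,0,0].min()>255 and k[:,0,1].max()>200: print(t,q.tolist()); print(np.array([Rz.inv().apply(plane(c,p,.07)-E0) for p in q])*1e3)
E
```

```text
jars
   w7 pix off 14 miss mm -0.0 r mm 35.9 D 0.203
   w8 pix off 15 miss mm -0.5 r mm 36.1 D 0.276
   t4 pix off 5 miss mm 0.6 r mm 37.6 D 0.319
   s4 pix off 8 miss mm 0.1 r mm 36.9 D 0.612
[0.576 0.111]
   w7 pix off 16 miss mm -30.9 r mm 24.1 D 0.188
   w8 pix off 15 miss mm 28.5 r mm 20.4 D 0.124
   t4 pix off 77 miss mm -90.8 r mm 20.9 D 0.177
   s4 pix off 7 miss mm -77.6 r mm 40.3 D 0.738
[ 0.4977 -0.0626]
dist 0.190413536845449 mid [0.5368 0.0242]
capTraceback (most recent call last):
  File "<stdin>", line 5, in <module>
  File "cyl.py", line 10, in cyl
    ys,xs=best[1][:,0,1],best[1][:,0,0]
          ~~~~^^^
TypeError: 'NoneType' object is not subscriptable
```

```bash
python3 - <<'E'
from cyl import *
from plan import *
T=("w7","w8","t2","s4")
print("jars");a=cyl(T,orange,.085,(.5755,.109),.036);b=cyl(T,orange,.085,(.593,-.10),.036);b2=cyl(("w7","w8","s4"),orange,.085,(.593,-.10),.036)
print("dist",np.linalg.norm(a-b),"mid",(a+b)/2)
print("cap");cyl(("w1","w2","w3","w7","w8"),red,.142,(.434,-.093),.017)
O=[]
for t in("w1","w2","w3","w7","w8"):
    c,im=load(t);k=max(blob(red(cv2.cvtColor(im,cv2.COLOR_BGR2HSV)),60),key=cv2.contourArea);(x,y),r=cv2.minEnclosingCircle(k);O.append((c,(x,y)));print(t,(x,y),r,plane(c,(x,y),.135))
print(tri(O))
print("trough after")
for t in("w6","w7"):
    c,im=load(t);h=cv2.cvtColor(im,cv2.COLOR_BGR2HSV);m=(h[...,1]<50)&(h[...,2]>(95));m[260:]=0
    for k in blob(m,300):
        q=cv2.approxPolyDP(k,3,True)[:,0]
        if k[:,0,0].min()>230 and k[:,0,1].max()>200: print(t,q.tolist()); print(np.array([Rz.inv().apply(plane(c,p,.07)-E0) for p in q])*1e3)
E
```

```text
jars
   w7 pix off 14 miss mm -0.0 r mm 35.9 D 0.203
   w8 pix off 15 miss mm -0.4 r mm 36.1 D 0.276
   t2 pix off 5 miss mm 0.5 r mm 37.7 D 0.319
   s4 pix off 8 miss mm 0.1 r mm 36.9 D 0.612
[0.5759 0.111 ]
   w7 pix off 16 miss mm -0.3 r mm 35.9 D 0.281
   w8 pix off 15 miss mm 0.1 r mm 35.7 D 0.216
   t2 pix off 4 miss mm 0.4 r mm 36.8 D 0.27
   s4 pix off 7 miss mm 0.3 r mm 36.6 D 0.671
[ 0.5903 -0.1004]
   w7 pix off 16 miss mm -0.2 r mm 35.9 D 0.281
   w8 pix off 15 miss mm 0.3 r mm 35.6 D 0.216
   s4 pix off 7 miss mm 0.2 r mm 36.6 D 0.671
[ 0.5903 -0.1002]
dist 0.21183373654274668 mid [0.5831 0.0053]
cap
   w1 pix off 6 miss mm -0.0 r mm 17.0 D 0.229
   w2 pix off 2 miss mm 0.2 r mm 15.9 D 0.127
   w3 pix off 7 miss mm -0.1 r mm 16.8 D 0.257
   w7 pix off 6 miss mm -0.0 r mm 16.1 D 0.184
   w8 pix off 2 miss mm -0.1 r mm 16.2 D 0.063
[ 0.437  -0.0927]
w1 (78.7631607055664, 206.5) 19.295331954956055 [ 0.4357 -0.0918  0.135 ]
w2 (286.5378112792969, 207.2836151123047) 16.663599014282227 [ 0.4366 -0.0927  0.135 ]
w3 (458.0, 206.5) 20.155742645263672 [ 0.4354 -0.0936  0.135 ]
w7 
[... 1410 characters left out ...]
5.145    70.    ]]
w7 [[482, 199], [403, 219], [408, 251], [483, 232]]
[[ 86.5242  54.9293  70.    ]
 [ 85.2082 -54.4991  70.    ]
 [139.2901 -54.2332  70.    ]
 [139.3263  53.8071  70.    ]]
w7 [[474, 196], [450, 184], [389, 201], [384, 206], [400, 200], [388, 206], [404, 217], [412, 211], [440, 207], [438, 203], [462, 200], [464, 195]]
[[ 78.7511  44.5098  70.    ]
 [ 51.3594  14.0403  70.    ]
 [ 52.0493 -69.6021  70.    ]
 [ 57.5109 -77.4288  70.    ]
 [ 54.9957 -54.6893  70.    ]
 [ 59.1347 -72.0478  70.    ]
 [ 82.5047 -52.7262  70.    ]
 [ 76.5128 -40.6918  70.    ]
 [ 81.7781  -2.2334  70.    ]
 [ 74.8575  -4.3529  70.    ]
 [ 79.9894  28.1367  70.    ]
 [ 73.2329  31.3125  70.    ]]
```

The trough is placed well: in the easel frame its rim spans x 86–139 and y ±54.6 mm, so the gap is about 31 mm. The jars are 212 mm apart with their midpoint at (0.5831,0.0053). The cap is at (0.437,-0.0927) and about 134 mm high at mid-cap, as expected. The spout points about 135°, so I'll close along 45°.

```bash
python3 - <<'E'
from plant import bot
from h import *
from guard import guard
c=np.array([.4368,-.0927,0]);m=np.array([.5831,.0053,0]);Z=lambda h:np.array([0,0,h])
def ok(y): return all(bot.inverse_kinematics(p,down(y)) is not None for p in(c+Z(.117),c+Z(.29),m+Z(.29),m+Z(.117)))
y=[y for y in(np.pi/4,-3*np.pi/4) if ok(y)][0];print("yaw",y)
bot.command_gripper(.055)
bot.goto(c+Z(.24),down(y)); bot.movel(c+Z(.117),v=.1); F=np.array(bot.get_contact_force());print("F",F)
bot.command_gripper(.02,grasp_force=40); print("op",bot.get_opening(),bot.get_grasp_force(),np.array(bot.get_contact_force())-F)
bot.movel(c+Z(.125),v=.05);print("lift F",bot.get_contact_force()-F,bot.get_opening())
bot.movel(c+Z(.29),v=.2); print(bot.get_contact_force()-F,bot.get_opening())
bot.goto(m+Z(.29),down(y)); bot.movel(m+Z(.15),v=.12); bot.movel(m+Z(.122),v=.05); bot.wait(.4)
guard(bot,[0,0,-1],.010,1.5,np.array(bot.get_contact_force()),v=.02); print(bot.get_position()-m)
bot.command_gripper(.055); bot.movel(m+Z(.25),v=.12)
bot.goto([.44,.02,.32],down(np.pi/2)); snap(bot,"wrist","w9"); bot.goto([.44,-.10,.32],down(np.pi/2)); snap(bot,"wrist","w10");snap(bot,"scene","s5");print(bot.get_time_s())
f=lambda a:cv2.resize(a,(400,300),interpolation=cv2.INTER_CUBIC);ims=[f(load(t)[1]) for t in("w9","w10","s5")]+[f(snap(bot,"top","t5")[1])]
cv2.imwrite("pics/p5.png",np.vstack([np.hstack(ims[:2]),np.hstack(ims[2:])]))
from cyl import *
x=cyl(("w9","w10","s5"),red,.142,(.583,.005),.017);a=cyl(("w9","w10","s5"),orange,.085,(.576,.111),.036);b=cyl(("w9","w10","s5"),orange,.085,(.5903,-.1004),.036);print("off",x-(a+b)/2)
E
```

```text
yaw 0.7853981633974483
F [ 0.5717  0.1231 -1.0514]
op 0.03296494522240563 44.37671455423697 [-0.0795  0.6785  5.4361]
lift F [-1.2911 -0.4003 -3.1652] 0.03298034880789748
[-0.7722 -0.0896 -2.1621] 0.03302512521529103
guard 5.0 mm dF [-2.5332 -0.408   6.5763]
[ 0.0006 -0.0001  0.1183]
47.5333Traceback (most recent call last):
  File "<stdin>", line 19, in <module>
  File "cyl.py", line 10, in cyl
    ys,xs=best[1][:,0,1],best[1][:,0,0]
          ~~~~^^^
TypeError: 'NoneType' object is not subscriptable
```

View pics/p5.png

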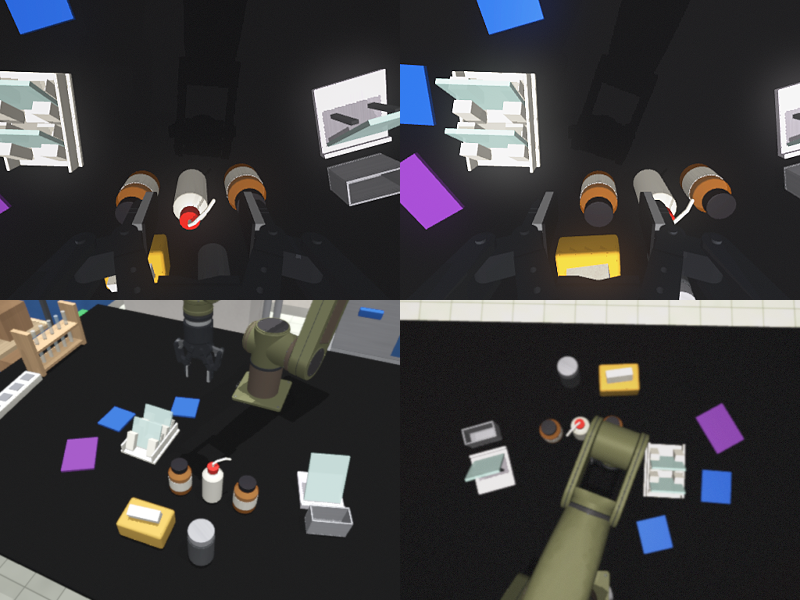

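The bottle stands upright between the jars (w9 cap at (190,218), scene (212,482)). The plate, trough and bystanders look right. In w10 a finger hides the cap, so I'll take two clearer views to check the midpoint.

```bash
python3 - <<'E'
from plant import bot
from cyl import *
bot.goto([.52,.05,.36],down(np.pi/2)); snap(bot,"wrist","w11"); bot.goto([.52,-.04,.36],down(np.pi/2)); snap(bot,"wrist","w12");print(bot.get_time_s())
T=("w11","w12","s5")
x=cyl(T,red,.142,(.583,.005),.017);a=cyl(T,orange,.085,(.576,.111),.036);b=cyl(T,orange,.085,(.5903,-.1004),.036);print("off",x-(a+b)/2)
E
```

```text
48.8667
   w11 pix off 2 miss mm 0.0 r mm 16.1 D 0.155
   w12 pix off 3 miss mm -0.1 r mm 15.9 D 0.156
   s5 pix off 3 miss mm -0.0 r mm 18.0 D 0.633
[0.5835 0.0056]
   w11 pix off 13 miss mm 0.0 r mm 35.9 D 0.153
   w12 pix off 14 miss mm -0.0 r mm 35.8 D 0.207
   s5 pix off 7 miss mm 0.0 r mm 37.0 D 0.613
[0.5748 0.1108]
   w11 pix off 13 miss mm -0.4 r mm 35.9 D 0.216
   w12 pix off 12 miss mm 0.4 r mm 35.8 D 0.167
   s5 pix off 8 miss mm 0.2 r mm 36.6 D 0.671
[ 0.5903 -0.1002]
off [0.001  0.0003]
```

The bottle is within 1 mm of the midpoint and the robot is clear of everything, so I'll hand in.

```bash
python3 -c "
from plant import bot
print(bot.sign_off())"
```

```text
the job is handed in; nothing more can be done
None
```

The job is handed in at about 49 s of the 72 s: the tall plate stands on the easel about 2 mm off centre, the trough is centred with a gap of about 31 mm to the lip, and the wash bottle is within about 1 mm of midway between the jars.

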